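# Cooling tray onto the right rails of the pantry rack

### The arm

A 6-joint arm with a two-finger parallel gripper is mounted at the origin on the work surface. World frame = base frame: x ahead of the robot, y to its left, z up, the work surface at z = 0. Lengths are in mm, angles in rad, forces in N, time in s.
With the tool pointing down it reaches from about 350 to 875 mm from the base axis. Payload 4.2 kg.
Tool frame: the origin (TCP) lies at the very end of the fingers, on their centre line; the grasp point (between the pads) lies 19 mm behind it; z points along the fingers, y is the line along which they close (so a half turn about z gives the same grasp; the last joint's range is limited). The gripper opens to 85 mm and grips with 20 to 120 N. Pads are 22 mm wide; open, the fingers measure 114 mm over their backs; the gripper's body (76 mm by 85 mm) begins 54 mm behind the grasp point. The pads swing forward as they close: fully open they stand 13 mm farther back than shut.
Start: joints at [-0.869, 0.385, 0.008, 0, -1.194, -0.259], TCP at [267.806, -564.694, 231.312] pointing down, gripper open.
Joint ranges: [-3.14, 3.14], [-1.21, 2.06], [-1.07, 1.41], [-3.16, 2.05], [-2.99, -0.16], [-3.1, 3.1]. Speed limits (rad/s): [2.79, 2.79, 3.14, 3.14, 3.14, 3.14].

### API

Orientations are given as a unit quaternion [x, y, z, w].
In Python, from bench import arm gives the robot as it stands.
- The arm moves only by the tool servo_tool, never from a script. Its argument "rows" is a list that holds one entry, the list of rows, each a list of 7 numbers: the finger opening in mm, from 0 to 85.4, then the shift along the tool's x, y, z in mm, then the turn, a rotation vector about the tool's x, y, z in rad. A call has 1 to 10 rows; each row is the pose to reach, as a shift and turn from the pose commanded when the call began, along the tool's axes at that moment; what a row does not reach only later rows make up. A row lasts 1/8 s, in which the tool goes at most 62.5 mm and 10.7 degrees, less where a joint would pass 70% of its speed; a pose out of reach is approached as far as the arm can. A call with a gripper value outside its range is refused whole. The fingers move at their own pace and stop on an object; the grip force is fixed at half the most. Time passes only in rows, so rows that repeat a pose let the fingers close. It gives the time, the measured TCP pose, the force, the opening and the grip force at its end, in the units of the state.
- arm.read_state(): the state, without advancing time (a new reading comes with each control period).
- arm.get_image(name): name is "scene" or "top" or "wrist"; returns the picture (480x640x3 uint8, red, green, blue); there is no depth.
- arm.camera_params(name): a dict with "intrinsics" (3x3 intrinsics, pixels), "R" (3x3) and "t" (3): a world point X has camera coordinates R X + t. Camera axes: x right, y down, z forward; pixel columns grow to the right and rows downward; lengths in mm; the calibration is good to about 2 mm. A picture is of the moment at which its call begins: read the wrist's pose just before it. camera_params takes no time and is no camera call; for the wrist camera it gives the pose at the moment of the call.
- arm.job_done(): hands the job in; it is judged then, once.
The state is a dict: "clock": time; "joints": joint angles; "joint_vel": joint speeds; "joint_efforts": joint torques, N m; "position": TCP position; "ee_rot": TCP orientation; "contact_force": force on the tool from outside, world axes, zero at the start; "wrist_torque": the same for the moment, N m; "gripper_width": finger opening in mm; "grasp_force": force on a finger pad.
Only numpy, scipy, OpenCV 4.12 (cv2) and the standard library are available. Lean on these libraries where they do the work, as an engineer would, in place of code of your own. Each camera call takes 0.05 s, during which the arm holds its last target. There are 200 camera calls.

### The job

Take the cooling tray by its wooden handle from the board and slide it, rear edge first and handle outward, onto the lowest pair of rails in the green rack that passes clear above whatever is standing on the floor of the rack. Push it in against the sprung back bar and lower its front so that it lies flat on both rails behind the orange lips, held there by the bar; then let go. Leave the sugar dispenser, basin, spoon rest and spray bottle where they stand, including the one in the rack.

Things in the scene. Friction and masses are not known exactly. Their poses are not given: they have to be found in the camera images.
- tray_mid (a point): Cooling tray: loose aluminium sheet 112 mm deep (x) by 172 mm wide (y) with a rim 10 mm high, about 0.24 kg. Point: centre of its UNDERSIDE. x runs from the front edge (-56 mm, handle side) to the rear edge (+56 mm, goes into the rack first), z up. It starts on the board, handle pointing away from the rack (roughly to -y), its front 6 mm and the handle overhanging the board.
- tray_handle (a point): Centre of the tray's dark wooden handle, a straight bar 60 mm long (tray x -116 to -56 mm), 22 mm wide (y) and 20 mm high (3 to 23 mm above the tray's underside). It lies at (-86, 0, +13) mm from tray_mid; same axes. Pinch its 22 mm width.
- rack: Green tray rack, fixed, 265 mm high, 212 mm wide, its open mouth on its -x side, which looks to the robot's right, towards the board. Origin: on the surface it stands on, straight below the centre of a seated tray; x points into the rack, y to its left, z up. Three pairs of aluminium ledges; their tops are 50, 100 and 150 mm above the origin.
- rack_seat1 (a point): Rack axes; centre of the lowest rail pair, 50 mm above the rack's origin (the other pairs 50 and 100 mm higher, alike): where tray_mid lies once seated. Ledges 4 mm thick, |y| 74 to 92 mm, x -62 to +78 mm, open between. Upright guards beside them, inner faces at |y| = 90 mm, to 20 mm above the ledge top.
- rack_lip (a point): Top of the orange lips of the lowest pair, midway between them, at rack (-59, 0, 57) mm. Each ledge ends at the mouth in such a lip: 7 mm high, x -62 to -56 mm. The tray must come in with its underside above the lips (8 to 20 mm above the ledge top), press the back bar until its front edge is past the lips (5 to 10 mm beyond its seat), then go down.
- rack_brow (a point): Middle of the front bar of the rack's open top frame, at rack (-80, 0, 260) mm, 10 mm square. It juts out in front of the mouth right above the handle of a seated tray: a tool held upright would hit it, one leaning back out of the mouth by about 40 degrees (fingers pointing down and into the rack) passes under it.
- back_bar (a joint): Sprung upright black bar at the rear of the rack, 60 mm wide, 45 to 195 mm above the rack's origin, serving all three rail pairs. Value 0 when free (its front face at rack x = +52 mm), growing to 0.016 m as it is pressed to the rear; about 1.5 N at 0, 2.7 N at 0.004 (a seated tray), 6.3 N at 0.016.
- board: Beech board, fixed, 100 mm (x) by 200 mm (y), 30 mm thick. Origin at the centre of its underside.
- spoon_rest_mid (a point): Blue ceramic spoon rest: round dish 84 mm across with a tail reaching 73 mm from its centre along -x, 20 mm high; point at the dish's centre, 10 mm up. One of the spoon rest, the basin and the sugar dispenser stands on the floor inside the rack, near the rack's origin (within 20 mm); the other two stand outside, beside and behind it.
- basin_mid (a point): Aluminium pudding basin, open, 96 mm across its rim, 72 mm high; point on its axis, 36 mm up.
- sugar_mid (a point): Amber glass sugar dispenser with a steel flip-top spout, 72 mm across, 122 mm high; point on its axis, 61 mm up.
- spray_mid (a point): Red plastic spray bottle with a white trigger head, 68 mm across, 210 mm high, standing on the far side of the work; point on its axis, 105 mm up.
Mind the look-alikes: they are no part of the job. Leave any black or purple look-alike of the part that bears sugar_mid alone.

How it is judged:
By the outcome, as a careful person would: the job done as asked, in the order asked, and still so for the second after the job is handed in, with the robot touching nothing.
It also fails if it takes over 45 s, if anything falls off the work surface, if the arm or the gripper's body presses on something with over 40 N, if the wrist force passes 120 N, or if a joint passes its speed limit or range.

## Working session

There is one attempt and no reset: what is moved stays moved. The work goes in short steps, Python scripts to look and compute and a tool call to move; the robot and the scene stay as the last step left them, time stands still between calls to the robot, and variables do not carry over. Pictures are saved under pics/ and viewed, at most 12 in all, crops included, and the job is handed in when it is done.

Besides the shell and the picture viewer there is one more tool, called after "Call:" by a JSON object that holds its "api" and its "payload". servo_tool: Moves the arm, as the interface text tells. Its arguments: {"type":"object","properties":{"rows":{"type":"array"}},"required":["rows"]}

```bash
mkdir -p pics; python3 - <<'E'
from bench import arm
import cv2,numpy as np
np.set_printoptions(precision=4,suppress=True)
for n in("scene","top"):
    cv2.imwrite(f"pics/{n}0.png",arm.get_image(n)[:,:,::-1]); p=arm.camera_params(n); print(n,p)
s=arm.read_state(); print(s)
E
```

```text
scene {'intrinsics': array([[547.753 ,   0.    , 317.8514],
       [  0.    , 547.753 , 238.5761],
       [  0.    ,   0.    ,   1.    ]]), 'R': array([[ 0.8554,  0.5178,  0.015 ],
       [ 0.4321, -0.6972, -0.572 ],
       [-0.2857,  0.4957, -0.8201]]), 't': array([-516.7659, -144.1824, 1569.8298])}
top {'intrinsics': array([[564.5501,   0.    , 316.6514],
       [  0.    , 564.5501, 236.7942],
       [  0.    ,   0.    ,   1.    ]]), 'R': array([[-0.0033, -1.    ,  0.0074],
       [-0.9934,  0.0024, -0.1149],
       [ 0.1149, -0.0078, -0.9933]]), 't': array([   3.3081,  617.4514, 1215.71  ])}
{'clock': 0.1, 'joints': array([-0.8694,  0.3855,  0.0067, -0.0004, -1.194 , -0.2586]), 'joint_vel': array([ 0.    , -0.0013,  0.0041,  0.0022,  0.0005,  0.0003]), 'joint_efforts': array([ -0.0003, -39.3321,  18.8929,   4.1979,  -0.0025,  -0.    ]), 'position': array([ 267.5879, -564.2244,  230.3161]), 'ee_rot': array([-0.2195,  0.9756,  0.001 , -0.0003]), 'contact_force': array([-0.3556, -0.0769, -0.8197]), 'wrist_torque': array([ 0.0081, -0.0073, -0.0289]), 'grasp_force': 0.0, 'gripper_width': 85.2670298363853}
```

View pics/scene0.png

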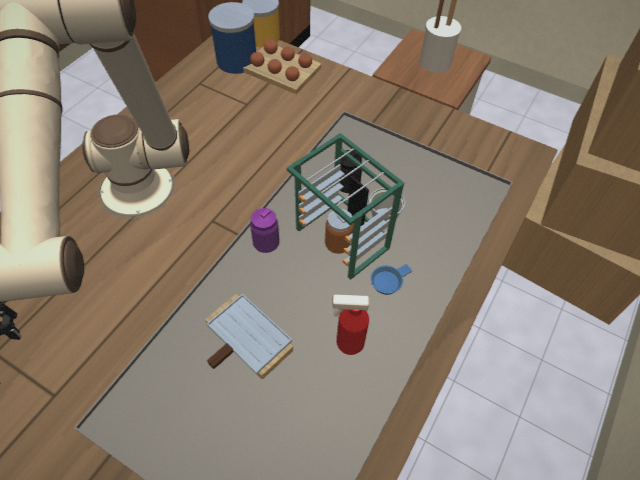

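View pics/top0.png

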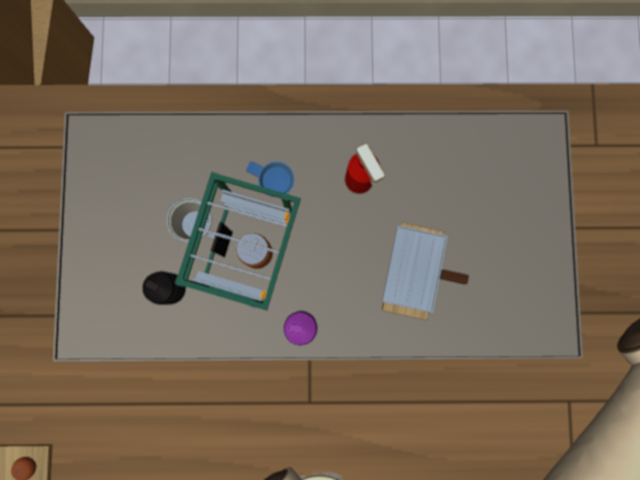

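The scene shows the amber sugar dispenser inside the rack (scene 340,232; top 253,250). The spoon rest (top 276,178) and basin (top 188,220) stand outside, and the look-alikes are black (top 163,288) and purple (top 300,328). The dispenser is 122 mm high, so the tray goes on the top rail pair at 150 mm. The tray is at top (415,270) with its handle at (455,277).

```bash
cat > h.py <<'E'
import cv2,numpy as np
from bench import arm
from scipy.spatial.transform import Rotation as Ro
np.set_printoptions(precision=3,suppress=True)
def ray(uv,z,p):
    d=p["R"].T@np.linalg.solve(p["intrinsics"],[uv[0],uv[1],1.]); c=-p["R"].T@p["t"]
    return c+d*(z-c[2])/d[2]
def proj(X,p):
    q=p["intrinsics"]@(p["R"]@np.asarray(X,float)+p["t"]); return q[:2]/q[2]
def blobs(m,amin=8):
    n,l,s,c=cv2.connectedComponentsWithStats(m.astype(np.uint8))
    return [(c[i],s[i,4],l==i) for i in range(1,n) if s[i,4]>=amin]
def hsv(im): return cv2.cvtColor(im,cv2.COLOR_RGB2HSV)
def tri(uvs,ps):
    A=[];b=[]
    for uv,p in zip(uvs,ps):
        d=p["R"].T@np.linalg.solve(p["intrinsics"],[uv[0],uv[1],1.]);d/=np.linalg.norm(d)
        M=np.eye(3)-np.outer(d,d);A.append(M);b.append(M@(-p["R"].T@p["t"]))
    return np.linalg.solve(sum(A),sum(b))
E
python3 - <<'E'
from h import *
im=cv2.imread("pics/top0.png")[:,:,::-1].copy(); p=arm.camera_params("top"); H=hsv(im)
print([im[y,x] for x,y in((415,270),(455,277),(213,182),(288,216),(263,294))],[H[y,x] for x,y in((415,270),(455,277),(213,182),(288,216),(263,294),(253,250))])
g=(H[...,0]>65)&(H[...,0]<95)&(H[...,1]>120)
b=max(blobs(g),key=lambda b:b[1]); r=cv2.minAreaRect(cv2.findContours(b[2].astype(np.uint8),0,1)[0][0]); 
print("rack rect",[ray(q,265,p) for q in cv2.boxPoints(r)])
o=(H[...,0]>8)&(H[...,0]<22)&(H[...,1]>170)&(im[...,0]>180)
print("orange",[(b[0],b[1],ray(b[0],157,p)) for b in blobs(o,3) if 150<b[0][0]<320])
t=(H[...,0]>95)&(H[...,0]<120)&(H[...,1]>20)&(H[...,1]<90)&(im[...,2]>170); t[:,:370]=0;t[:200]=0;t[350:]=0
b=max(blobs(t),key=lambda b:b[1]); r=cv2.minAreaRect(cv2.findContours(b[2].astype(np.uint8),0,1)[0][0]); print(b[1])
print("tray",[ray(q,40,p) for q in cv2.boxPoints(r)])
w=(im.max(2)<110)&(H[...,1]>100); w[:,:435]=0;w[:,475:]=0;w[:255]=0;w[300:]=0
b=max(blobs(w),key=lambda b:b[1]); r=cv2.minAreaRect(cv2.findContours(b[2].astype(np.uint8),0,1)[0][0])
print("handle",b[1],[ray(q,53,p) for q in cv2.boxPoints(r)])
c=cv2.resize(im[140:330,140:480],None,fx=2.3,fy=2.3,interpolation=cv2.INTER_CUBIC); cv2.imwrite("pics/crop1.png",c[:,:,::-1])
E
```

```text
[array([137, 149, 165], dtype=uint8), array([65, 40, 26], dtype=uint8), array([30, 65, 52], dtype=uint8), array([160, 112,  43], dtype=uint8), array([186, 129,  22], dtype=uint8)] [array([107,  43, 165], dtype=uint8), array([ 11, 153,  65], dtype=uint8), array([ 79, 137,  65], dtype=uint8), array([ 18, 186, 160], dtype=uint8), array([ 20, 225, 186], dtype=uint8), array([108,  36, 154], dtype=uint8)]
rack rect [array([505.953, 259.063, 265.   ]), array([714.897, 200.933, 265.   ]), array([663.249,  34.237, 265.   ]), array([456.44 ,  96.041, 265.   ])]
orange [(array([286.1, 215.2]), np.int32(10), array([647.213,  63.693, 157.   ])), (array([262.417, 293.75 ]), np.int32(12), array([490.409, 110.002, 157.   ]))]
602
tray [array([ 475.315, -144.176,   40.   ]), array([ 632.718, -171.777,   40.   ]), array([ 624.112, -225.203,   40.   ]), array([ 466.907, -196.834,   40.   ])]
handle 227 [array([ 524.677, -266.847,   53.   ]), array([ 543.045, -271.324,   53.   ]), array([ 530.996, -326.567,   53.   ]), array([ 512.663, -321.997,   53.   ])]
```

View pics/crop1.png

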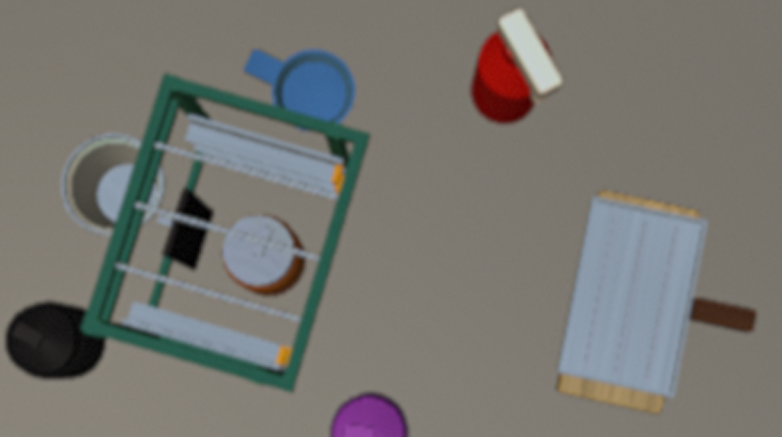

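The crop confirms that the one in the rack is the amber dispenser with a steel cap; black and purple are decoys and stay untouched. Next is a pre-grasp viewpoint behind the handle with the tool tilted 42°.

```bash
cat >> h.py <<'E'
def toolR(yaw,tilt):
    "yaw of tray x; fingers down and leaning forward along tray x; tool y ~ tray +y"
    x=np.array([np.cos(yaw),np.sin(yaw),0]); y=np.array([-x[1],x[0],0])
    z=np.sin(tilt)*x-np.cos(tilt)*np.array([0,0,1]); return np.c_[np.cross(y,z),y,z]
def rel(Rt,pt,s=None):
    s=s or arm.read_state(); R=Ro.from_quat(s["ee_rot"]).as_matrix()
    return R.T@(pt-s["position"]),Ro.from_matrix(R.T@Rt).as_rotvec()
E
python3 - <<'E'
from h import *
R=toolR(np.radians(77.7),np.radians(42)); g=np.array([527.8,-296.5,43]); print(R)
print(rel(R,g+R[:,2]*(19-150)),g+R[:,2]*(19-150))
E
```

```text
[[-0.158 -0.977  0.143]
 [-0.726  0.213  0.654]
 [-0.669  0.    -0.743]]
(array([-296.264,   60.881,   90.05 ]), array([-0.333, -0.68 , -0.872])) [ 509.127 -382.144  140.352]
```

Call:
{"api": "servo_tool", "payload": {"rows": [[[85, -296, 61, 90, -0.333, -0.68, -0.872], [85, -296, 61, 90, -0.333, -0.68, -0.872], [85, -296, 61, 90, -0.333, -0.68, -0.872], [85, -296, 61, 90, -0.333, -0.68, -0.872], [85, -296, 61, 90, -0.333, -0.68, -0.872], [85, -296, 61, 90, -0.333, -0.68, -0.872], [85, -296, 61, 90, -0.333, -0.68, -0.872], [85, -296, 61, 90, -0.333, -0.68, -0.872], [85, -296, 61, 90, -0.333, -0.68, -0.872]]]}}

```text
clock: 1.23
position: [508.8, -382.9, 142.5]
ee_rot: [-0.586, 0.727, 0.223, 0.279]
contact_force: [0.2, 0.1, 0.1]
gripper_width: 85.1
grasp_force: 0.0
```

```bash
python3 - <<'E'
from h import *
p=arm.camera_params("wrist"); cv2.imwrite("pics/w1.png",arm.get_image("wrist")[:,:,::-1]); np.savez("w1.npz",**p)
s=arm.read_state(); R=toolR(np.radians(77.7),np.radians(42)); g=np.array([527.8,-296.5,43])
print(s["clock"],s["position"],s["joints"],rel(R,g+R[:,2]*(19-150),s)); print("cam",-p["R"].T@p["t"],p["R"][2],p["intrinsics"][0])
E
```

```text
1.275 [ 508.897 -382.83   142.676] [-0.716  0.699  0.36  -0.627 -1.624  0.596] (array([ 1.015, -0.072,  2.211]), array([-0.002, -0.003,  0.001]))
cam [ 475.534 -537.067  194.83 ] [ 0.186  0.851 -0.491] [352.186   0.    321.5  ]
```

View pics/w1.png

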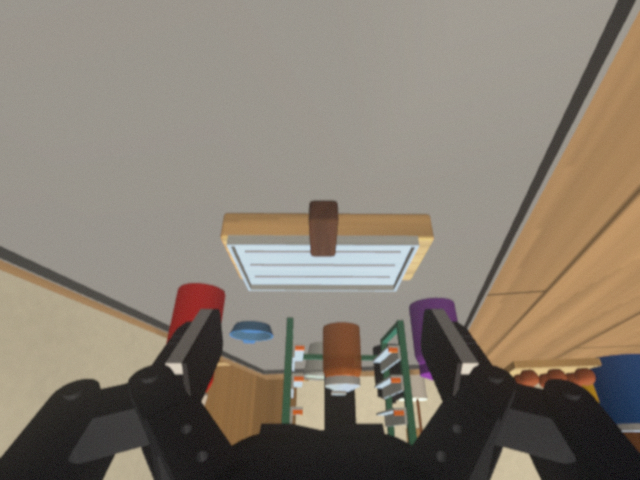

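The wrist view (upside down) shows the handle at (323,230), centred between the fingers, the tray behind it, and the rack with the amber dispenser at (341,355). I'll refine the handle and tray pose from it.

```bash
python3 - <<'E'
from h import *
im=cv2.imread("pics/w1.png")[:,:,::-1].copy(); p=dict(np.load("w1.npz")); H=hsv(im)
m=(im.max(2)<125)&(H[...,1]>90)&((H[...,0]<14)|(H[...,0]>170)); m[:190]=0;m[265:]=0;m[:,:290]=0;m[:,360:]=0
b=max(blobs(m),key=lambda b:b[1])[2]
ys=np.where(b.any(1))[0]; print(ys[0],ys[-1])
print([(y,im[y,323].tolist()) for y in range(198,260,3)])
C=[]
for y in range(ys[0],ys[-1]+1,4):
    xs=np.where(b[y])[0]; l,r=ray((xs[0]-.5,y),53,p),ray((xs[-1]+.5,y),53,p); c=(l+r)/2; C.append(c[:2]); print(y,xs[0],xs[-1],c,np.hypot(*(r-l)[:2]))
# tray edges
t=(H[...,0]>90)&(H[...,0]<120)&(im[...,2]>150); t[:225]=0;t[300:]=0;t[:,:215]=0;t[:,440:]=0
b=max(blobs(t),key=lambda b:b[1]); h=cv2.convexHull(cv2.findContours(b[2].astype(np.uint8),0,1)[0][0]); q=cv2.approxPolyDP(h,6,True)[:,0]
for u in q: print(u,ray(u,40,p),ray(u,30,p))
E
```

```text
202 254
[(198, [153, 147, 139]), (201, [88, 74, 65]), (204, [80, 57, 47]), (207, [78, 52, 45]), (210, [79, 55, 46]), (213, [79, 58, 47]), (216, [79, 55, 46]), (219, [90, 65, 50]), (222, [105, 76, 60]), (225, [103, 76, 63]), (228, [105, 76, 61]), (231, [103, 75, 62]), (234, [103, 75, 63]), (237, [105, 78, 64]), (240, [105, 76, 64]), (243, [108, 78, 66]), (246, [108, 81, 66]), (249, [107, 80, 65]), (252, [110, 82, 68]), (255, [121, 102, 95]), (258, [195, 212, 221])]
202 314 332 [ 516.949 -343.252   53.   ] 13.071399982274238
206 311 336 [ 517.607 -338.502   53.   ] 18.194517507308753
210 311 336 [ 518.635 -333.661   53.   ] 18.512792188555565
214 309 337 [ 520.055 -328.723   53.   ] 21.016743167977882
218 309 337 [ 521.165 -323.529   53.   ] 21.397719638690273
222 309 337 [ 522.316 -318.143   53.   ] 21.792763381064074
226 309 336 [ 523.885 -312.635   53.   ] 21.43729559559877
230 310 336 [ 524.75  -306.752   53.   ] 21.067717031162324
234 309 336 [ 526.428 -300.805   53.   ] 22.275265941433812
238 311 335 [ 527.379 -294.452   53.   ] 20.284858883219385
242 311 335 [ 528.773 -287.927   53.   ] 20.69744341235022
246 312 333 [ 530.639 -281.219   53.   ] 18.592127426176067
250 312 333 [ 532.162 -274.137   53.   ] 18.98632318931137
254 314 328 [ 535.043 -267.023   53.   ] 13.22613867633557
[417 245] [ 450.564 -241.549   40.   ] [ 448.951 -222.462   30.   ]
[395 291] [ 474.31  -128.553   40.   ] [ 474.231 -102.168   30.   ]
[248 290] [ 646.132 -168.342   40.   ] [ 657.15  -144.528   30.   ]
[228 247] [ 621.9   -274.195   40.   ] [ 631.353 -257.216   30.   ]
```

```bash
python3 - <<'E'
from h import *
y=np.radians(77.2);R=toolR(y,np.radians(48)); g=np.array([527.8,-293.5,43])-4*np.array([np.cos(y),np.sin(y),0])
for b in(60,0): print(rel(R,g+R[:,2]*(19-b)))
print(g+R[:,2]*19)
E
```

```text
(array([ 5.849,  1.062, 91.733]), array([ 0.004, -0.107,  0.008]))
(array([ -0.584,   0.788, 151.386]), array([ 0.004, -0.107,  0.008]))
[ 530.042 -283.632   30.287]
```

Call:
{"api": "servo_tool", "payload": {"rows": [[[85, 6, 1, 92, 0.004, -0.107, 0.008], [85, 6, 1, 92, 0.004, -0.107, 0.008], [85, 3, 1, 120, 0.004, -0.107, 0.008], [85, -1, 1, 151, 0.004, -0.107, 0.008], [85, -1, 1, 151, 0.004, -0.107, 0.008], [85, -1, 1, 151, 0.004, -0.107, 0.008], [85, -1, 1, 151, 0.004, -0.107, 0.008]]]}}

```text
clock: 2.15
position: [530.2, -284.5, 30.9]
ee_rot: [-0.57, 0.714, 0.253, 0.318]
contact_force: [0.2, -0.4, 1.5]
gripper_width: 84.8
grasp_force: 0.0
```

```bash
python3 - <<'E'
from h import *
p=arm.camera_params("wrist"); cv2.imwrite("pics/w2.png",arm.get_image("wrist")[:,:,::-1]); np.savez("w2.npz",**p)
s=arm.read_state();print(s["position"],s["contact_force"],Ro.from_quat(s["ee_rot"]).as_matrix())
E
```

```text
[ 530.117 -284.393   30.69 ] [ 0.267 -0.329  0.104] [[-0.148 -0.975  0.165]
 [-0.653  0.222  0.725]
 [-0.743 -0.    -0.669]]
```

View pics/w2.png

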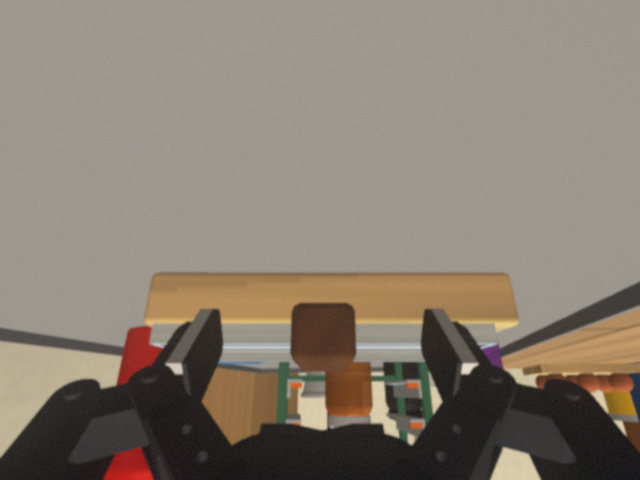

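The handle (323,335) sits centred between the fingers (220 and 422), so I'll close.

Call:
{"api": "servo_tool", "payload": {"rows": [[[10, 0, 0, 0, 0, 0, 0], [10, 0, 0, 0, 0, 0, 0], [10, 0, 0, 0, 0, 0, 0], [10, 0, 0, 0, 0, 0, 0], [10, 0, 0, 0, 0, 0, 0], [10, 0, 0, 0, 0, 0, 0], [10, 0, 0, 0, 0, 0, 0], [10, 0, 0, 0, 0, 0, 0]]]}}

```text
clock: 3.2
position: [529.8, -283.3, 29.7]
ee_rot: [-0.57, 0.714, 0.255, 0.318]
contact_force: [-0.5, -0.6, 0.7]
gripper_width: 21.3
grasp_force: 59.9
```

```bash
python3 - <<'E'
from h import *
s=arm.read_state();print(s["position"],s["contact_force"],s["gripper_width"],s["grasp_force"])
R=Ro.from_quat(s["ee_rot"]).as_matrix()
print("up40 in tool",R.T@[0,0,40], "up150",R.T@[0,0,150])
E
```

```text
[ 529.838 -283.272   29.706] [-0.452 -0.599  0.723] 21.298794719322593 59.91262435913086
up40 in tool [-29.757   0.065 -26.73 ] up150 [-111.59     0.243 -100.238]
```

Call:
{"api": "servo_tool", "payload": {"rows": [[[10, -10, 0, -9, 0, 0, 0], [10, -30, 0, -27, 0, 0, 0], [10, -60, 0, -54, 0, 0, 0], [10, -90, 0, -81, 0, 0, 0], [10, -100, 0, -90, 0, 0, 0], [10, -100, 0, -90, 0, 0, 0], [10, -100, 0, -90, 0, 0, 0]]]}}

```text
clock: 4.08
position: [529.4, -282.8, 162.6]
ee_rot: [-0.569, 0.714, 0.256, 0.317]
contact_force: [0.7, 0.1, -3.2]
gripper_width: 21.4
grasp_force: 59.6
```

```bash
python3 - <<'E'
from h import *
p=arm.camera_params("wrist"); cv2.imwrite("pics/w3.png",arm.get_image("wrist")[:,:,::-1]); np.savez("w3.npz",**p)
for n in("scene","top"): cv2.imwrite(f"pics/{n}3.png",arm.get_image(n)[:,:,::-1])
s=arm.read_state();print(s["position"],s["contact_force"],s["wrist_torque"],s["gripper_width"],s["joints"])
E
```

```text
[ 529.59  -282.998  162.404] [ 0.176  0.502 -2.951] [-2.165  0.477 -0.024] 21.294894287341833 [-0.634  0.628  0.251 -0.75  -1.605  0.547]
```

View pics/w3.png

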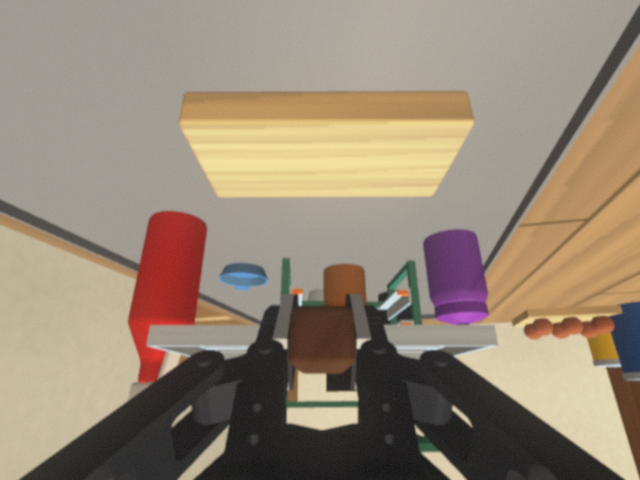

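The tray hangs from the handle (323,335) and looks level; the lower lips are visible at (297,293) and (403,294). Next I'll locate the rack from the orange lips.

```bash
python3 - <<'E'
from h import *
from scipy.optimize import least_squares
P={"w1":dict(np.load("w1.npz")),"w3":dict(np.load("w3.npz")),"top0":arm.camera_params("top"),"scene0":arm.camera_params("scene")}
B={"w1":(280,410,340,425),"w3":(270,415,280,320),"top0":(200,310,180,310),"scene0":(290,400,150,275)}
x=np.array([585.7,143.3,np.radians(73.3)])
def lip(x,s,k): 
    c,n=np.cos(x[2]),np.sin(x[2]); a,b=-60,83*s; return [x[0]+a*c-b*n,x[1]+a*n+b*c,50*k+54.5]
obs=[]
for k,(u0,u1,v0,v1) in B.items():
    im=cv2.imread(f"pics/{k}.png")[:,:,::-1].copy();H=hsv(im)
    m=(H[...,0]>4)&(H[...,0]<23)&(H[...,1]>(150 if k!="scene0" else 140))&(im[...,0]>150); M=np.zeros_like(m);M[v0:v1,u0:u1]=m[v0:v1,u0:u1]
    for c,a,_ in blobs(M,3):
        d=[(np.hypot(*(proj(lip(x,s,j),P[k])-c)),s,j) for s in(-1,1) for j in range(3)]; d=min(d); print(k,c,a,d)
        if d[0]<9: obs.append((k,c,d[1],d[2]))
def solve(ks):
    ob=[o for o in obs if o[0] in ks]
    f=lambda q:np.concatenate([(proj(lip(q,s,j),P[k])-c) for k,c,s,j in ob])
    r=least_squares(f,x,x_scale=[1,1,.01],loss="soft_l1"); print(ks,r.x[:2],np.degrees(r.x[2]),np.abs(r.fun).mean())
for ks in(["w1"],["w1","w3"],["top0"],["scene0"],list(B)): solve(ks)
E
```

```text
w1 [299.381 347.143] 21 (np.float64(2.0143556236356583), -1, 0)
w1 [392.857 349.571] 28 (np.float64(2.125918802801119), 1, 0)
w1 [350.444 373.048] 63 (np.float64(44.76068059992746), 1, 1)
w1 [298.5 378. ] 24 (np.float64(2.3226130776128633), -1, 1)
w1 [395.405 379.946] 37 (np.float64(2.308285927020601), 1, 1)
w1 [297.    411.588] 34 (np.float64(2.3631205115443175), -1, 2)
w1 [398.371 412.571] 35 (np.float64(2.2295540815411896), 1, 2)
w3 [296.811 291.108] 37 (np.float64(2.6297846519145875), -1, 0)
w3 [402.85  292.675] 40 (np.float64(2.4435563329181913), 1, 0)
top0 [286.552 216.931] 29 (np.float64(1.9629428109198082), -1, 2)
top0 [262.88 294.24] 25 (np.float64(0.3287444728815482), 1, 2)
scene0 [301.636 197.273] 11 (np.float64(1.887932135414716), 1, 2)
scene0 [301.727 209.636] 11 (np.float64(1.895538446693802), 1, 1)
scene0 [301.778 221.444] 9 (np.float64(1.7721397796399738), 1, 0)
scene0 [347.6 237.8] 10 (np.float64(2.680558543818522), -1, 2)
scene0 [345.5 249.2] 10 (np.float64(3.3248538140500994), -1, 1)
scene0 [344.8 260.9] 10 (np.float64(2.5033683719410633), -1, 0)
['w1'] [585.33  157.511] 74.367924922498 0.6677271292430191
['w1', 'w3'] [585.257 156.347] 74.20302501124425 0.618086415085191
['top0'] [583.993 143.596] 73.45069216635817 0.677795660819271
['scene0'] [580.77  147.974] 73.10557081643682 0.31052255482583274
['w1', 'w3', 'top0', 'scene0'] [584.458 146.414] 72.60834210844067 1.0099317470700262
```

```bash
cat >> h.py <<'E'
Rz=lambda a:Ro.from_euler("z",a,degrees=True).as_matrix()
# tray in tool, from the grasp state
_Rg=Ro.from_quat([-0.57,0.714,0.255,0.318]).as_matrix(); _pg=np.array([529.84,-283.27,29.7])
_Rt=Rz(77.2); TR=_Rg.T@_Rt; TP=_Rg.T@(np.array([527.8,-293.5,30])+86*_Rt[:,0]-_pg)
def goal(a,l,h,rack,yaw=None,pitch=0):
    "tool pose for tray_mid at rack (a,l,h); pitch>0: front up"
    x,y,w=rack; R=Rz(w); Rt=Rz(w if yaw is None else yaw)@Ro.from_euler("y",pitch,degrees=True).as_matrix()
    Rtool=Rt@TR.T; return Rtool,R@[a,l,h]+[x,y,0]-Rtool@TP
def traynow(rack,s=None):
    s=s or arm.read_state(); R=Ro.from_quat(s["ee_rot"]).as_matrix(); q=Rz(rack[2]).T@(s["position"]+R@TP-[rack[0],rack[1],0])
    return q,Ro.from_matrix(Rz(rack[2]).T@R@TR).as_euler("ZYX",degrees=True)
E
python3 - <<'E'
from h import *
rack=(584.5,147,73.6); print(traynow(rack)); print(rel(*goal(-160,0,163,rack)))
p=dict(np.load("w3.npz")); s=arm.read_state(); R=Ro.from_quat(s["ee_rot"]).as_matrix()
for c in([-56,-86,0],[-56,86,0],[-56,86,10],[-56,-86,10],[-116,0,13]): print(c,proj(s["position"]+R@(TR@c+TP),p))
E
```

```text
(array([-352.566,  -64.266,  162.79 ]), array([ 3.597, -0.066,  0.189]))
(array([-131.056,   56.649,  146.315]), array([0.049, 0.001, 0.039]))
[-56, -86, 0] [153.41  317.217]
[-56, 86, 0] [488.475 316.835]
[-56, 86, 10] [492.213 336.829]
[-56, -86, 10] [149.697 337.261]
[-116, 0, 13] [321.266 321.457]
```

```bash
python3 - <<'E'
from h import *
p=dict(np.load("w2.npz")); Rt=Rz(77.2); m=np.array([527.8,-293.5,30])+86*Rt[:,0]
for c in([-56,-86,0],[-56,86,0],[-56,86,10],[-56,-86,10],[-116,0,13],[-116,0,3],[-116,0,23]): print(c,proj(m+Rt@c,p))
for k in("w2","w3"):
    g=cv2.cvtColor(cv2.imread(f"pics/{k}.png"),6).astype(int)
    for u in(175,250,460): print(k,u,[(v,g[v,u]) for v in range(312,372,3)])
    print(k,"handle",[(v,cv2.imread(f"pics/{k}.png")[v,323].tolist()) for v in range(296,380,6)])
E
```

```text
[-56, -86, 0] [156.671 315.47 ]
[-56, 86, 0] [488.859 315.781]
[-56, 86, 10] [492.551 335.585]
[-56, -86, 10] [153.005 335.281]
[-116, 0, 13] [323.649 318.955]
[-116, 0, 3] [323.601 290.817]
[-116, 0, 23] [323.699 348.976]
w2 175 [(312, np.int64(147)), (315, np.int64(148)), (318, np.int64(159)), (321, np.int64(186)), (324, np.int64(160)), (327, np.int64(148)), (330, np.int64(106)), (333, np.int64(52)), (336, np.int64(50)), (339, np.int64(48)), (342, np.int64(43)), (345, np.int64(54)), (348, np.int64(78)), (351, np.int64(93)), (354, np.int64(94)), (357, np.int64(91)), (360, np.int64(92)), (363, np.int64(160)), (366, np.int64(203)), (369, np.int64(203))]
w2 250 [(312, np.int64(147)), (315, np.int64(148)), (318, np.int64(160)), (321, np.int64(186)), (324, np.int64(159)), (327, np.int64(154)), (330, np.int64(148)), (333, np.int64(149)), (336, np.int64(152)), (339, np.int64(146)), (342, np.int64(151)), (345, np.int64(173)), (348, np.int64(186)), (351, np.int64(167)), (354, np.int64(149)), (357, np.int64(151)), (360, np.int64(149)), (363, np.int64(127)), (366, np.int64(131)), (369, np.int6
[... 1691 characters left out ...]
, np.int64(131)), (321, np.int64(124)), (324, np.int64(115)), (327, np.int64(151)), (330, np.int64(157)), (333, np.int64(158)), (336, np.int64(154)), (339, np.int64(153)), (342, np.int64(149)), (345, np.int64(164)), (348, np.int64(103)), (351, np.int64(102)), (354, np.int64(192)), (357, np.int64(207)), (360, np.int64(165)), (363, np.int64(56)), (366, np.int64(45)), (369, np.int64(42))]
w3 handle [(296, [91, 106, 123]), (302, [64, 85, 80]), (308, [37, 47, 68]), (314, [39, 51, 81]), (320, [38, 51, 82]), (326, [40, 52, 84]), (332, [35, 51, 79]), (338, [35, 47, 76]), (344, [35, 49, 77]), (350, [36, 48, 75]), (356, [37, 56, 82]), (362, [46, 67, 102]), (368, [52, 71, 105]), (374, [150, 181, 197])]
```

```bash
python3 - <<'E'
from h import *
p=dict(np.load("w2.npz")); R=Rz(77.2)
def loc(uv,z,p): return (R.T@(ray(uv,z,p)-[527.8,-293.5,0]))[:2]
print("front bottom",[loc((u,323),30,p) for u in(250,400)],"rim top",[loc((u,346),40,p) for u in(250,400)])
print("handle end bottom",loc((323,304),33,p),"top",loc((323,355),53,p))
p=dict(np.load("w1.npz"));im=cv2.imread("pics/w1.png");g=cv2.cvtColor(im,6).astype(int)
print([(v,g[v,270],g[v,380]) for v in range(225,300,2)])
print("board front edge bottom/top",[(v) for v in()], [loc((323,v),53,p) for v in(219,255)])
E
python3 - <<'E'
import cv2,numpy as np
a=cv2.imread("pics/w1.png")[195:300,210:440]; b=cv2.imread("pics/w2.png")[260:400,140:520]
a=cv2.resize(a,(780,356),interpolation=2); cv2.imwrite("pics/c2.png",np.vstack([a,cv2.resize(b,(780,240))])[:600])
E
```

```text
front bottom [array([ 51.556, -41.696]), array([51.113, 44.314])] rim top [array([ 75.343, -45.296]), array([74.656, 48.288])]
handle end bottom [-9.349 -0.111] top [-8.825 -0.128]
[(225, np.int64(140), np.int64(131)), (227, np.int64(140), np.int64(131)), (229, np.int64(141), np.int64(129)), (231, np.int64(143), np.int64(129)), (233, np.int64(142), np.int64(129)), (235, np.int64(141), np.int64(134)), (237, np.int64(142), np.int64(142)), (239, np.int64(142), np.int64(144)), (241, np.int64(145), np.int64(144)), (243, np.int64(149), np.int64(142)), (245, np.int64(196), np.int64(185)), (247, np.int64(217), np.int64(218)), (249, np.int64(211), np.int64(216)), (251, np.int64(176), np.int64(174)), (253, np.int64(203), np.int64(196)), (255, np.int64(215), np.int64(215)), (257, np.int64(216), np.int64(216)), (259, np.int64(212), np.int64(217)), (261, np.int64(214), np.int64(217)), (263, np.int64(197), np.int64(200)), (265, np.int64(181), np.int64(176)), (267, np.int64(211), np.int64(208)), (269, np.int64(216), np.int64(218)), (271, np.int64(214), np.int64(219)), (273, np.int64(212), np.int64(217)), (275, np.int64(189), np.int64(201)), (277, np.int64(183), np.int64(185)), (279, np.int64(214), np.int64(214)), (281, np.int64(215), np.int64(218)), (283, np.int64(205), np.int64(213)), (285, np.int64(156), np.int64(165)), (287, np.int64(141), np.int64(143)), (289, np.int64(164), np.int64(153)), (291, np.int64(163), np.int64(170)), (293, np.int64(149), np.int64(153)), (295, np.int64(148), np.int64(148)), (297, np.int64(150), np.int64(148)), (299, np.int64(148), np.int64(147))]
board front edge bottom/top [] [array([-29.395,  -0.164]), array([29.341,  0.591])]
```

View pics/c2.png

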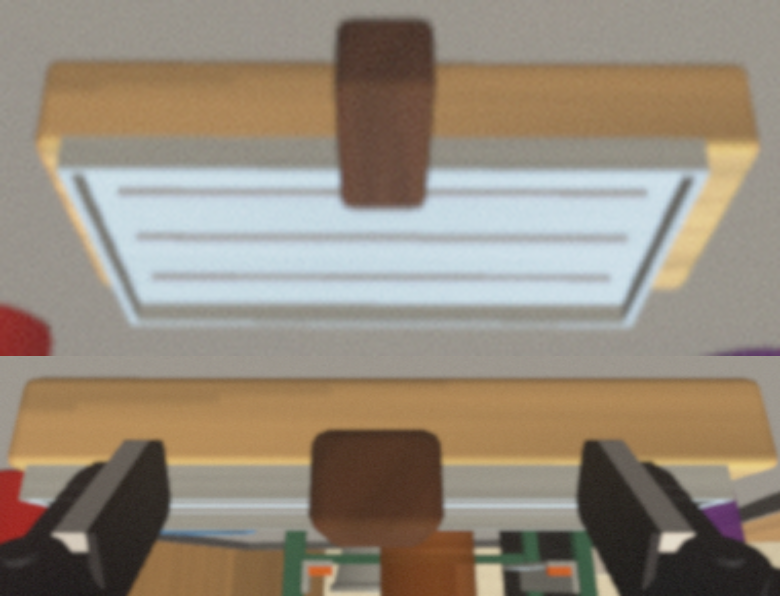

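```bash
cat > fit.py <<'E'
from h import *
from scipy.optimize import least_squares
A=[("w1",-116,0,23,323,219.5),("w1",-56,0,23,322,255),("w1",-56,-86,0,227.7,235.7),("w1",-56,86,0,418.8,235.7),("w1",56,-86,10,248,290.5),("w1",56,86,10,397.5,290.5),
("w2",-56,-86,0,151.7,323.6),("w2",-56,86,0,497,323.6),("w2",-56,-86,10,150,344.5),("w2",-56,86,10,499,344.5),("w2",-116,0,3,323,304),("w2",-116,0,23,323,355),("w2",56,-50,10,None,361)]
P={k:dict(np.load(k+".npz")) for k in("w1","w2")}
def pj(X,p,c):
    q=p["intrinsics"]@(Ro.from_rotvec(c[3:]).as_matrix()@(p["R"]@X+p["t"])+c[:3]); return q[:2]/q[2]
def f(x):
    r=[]
    for k,a,b,z,u,v in A:
        q=pj(Rz(x[2])@[a+86,b,z]+[x[0],x[1],30],P[k],x[3:]); r+=[(q[0]-u) if u else 0,q[1]-v]
    return np.r_[r,(x[:2]-[527.8,-296.5])/3,x[3:6]/2,x[6:9]/.01]
s=least_squares(f,[527.8,-295,77.2]+[0]*6,x_scale=[1,1,1,1,1,1,.01,.01,.01],loss="soft_l1")
print(s.x); print(f(s.x)[:26].reshape(-1,2))
E
python3 fit.py
```

```text
[ 526.903 -298.143   77.85     0.263    4.903   -1.557    0.002   -0.
    0.001]
[[-0.031  1.376]
 [ 0.833  2.812]
 [ 0.094 -0.843]
 [-0.746 -0.563]
 [ 1.064 -0.088]
 [-1.112  0.193]
 [ 1.172 -0.142]
 [-0.977 -0.249]
 [-0.979 -0.479]
 [ 0.989 -0.393]
 [-0.059 -2.583]
 [-0.045  8.367]
 [ 0.     0.445]]
```

```bash
cat >> h.py <<'E'
_w=np.degrees(np.arctan2(_Rg[1,1],_Rg[0,1]))-90; _Rt=Rz(_w)
_a=(np.array([526.9,-298.1,0])-_pg)@_Rt[:,0]; _m=_pg+(_a+86)*_Rt[:,0]; _m[2]=30
TR=_Rg.T@_Rt; TP=_Rg.T@(_m-_pg)
CAM=np.array([.26,4.9,-1.56,.002,0,.001])
def wcam(p):
    D=Ro.from_rotvec(CAM[3:]).as_matrix(); return dict(intrinsics=p["intrinsics"],R=D@p["R"],t=D@p["t"]+CAM[:3])
E
cat > rack.py <<'E'
from h import *
from scipy.optimize import least_squares
import sys
def lip(x,s,k):
    c,n=np.cos(x[2]),np.sin(x[2]); a,b=-61,83*s; return [x[0]+a*c-b*n,x[1]+a*n+b*c,50*k+53.5]
def fit(B,x):
    obs=[]
    for k,(u0,u1,v0,v1) in B.items():
        w=k[0]=="w"; p=wcam(dict(np.load(k+".npz"))) if w else arm.camera_params(k[:-1])
        im=cv2.imread(f"pics/{k}.png")[:,:,::-1].copy();H=hsv(im)
        m=(H[...,0]>4)&(H[...,0]<23)&(H[...,1]>140)&(im[...,0]>150); M=np.zeros_like(m);M[v0:v1,u0:u1]=m[v0:v1,u0:u1]
        for c,a,_ in blobs(M,3):
            d=min((np.hypot(*(proj(lip(x,s,j),p)-c)),s,j) for s in(-1,1) for j in range(3))
            if d[0]<12: obs.append((k,p,c,d[1],d[2]))
    def solve(ks):
        f=lambda q:np.concatenate([(proj(lip(q,s,j),p)-c) for k,p,c,s,j in obs if k in ks])
        r=least_squares(f,x,x_scale=[1,1,.01],loss="soft_l1"); print(ks,len(r.fun)//2,r.x[:2],np.degrees(r.x[2]),np.abs(r.fun).mean())
    for k in B: solve([k])
    if len(B)>1: solve(list(B))
E
python3 - <<'E'
from rack import *
print(_w if 0 else TP)
fit({"w1":(280,410,340,425),"w3":(270,415,280,320),"top0":(200,310,180,310),"scene0":(290,400,150,275)},np.array([584.5,145,np.radians(73.5)]))
r=(584,146,73.6); print(traynow(r)); print(rel(*goal(-165,0,165,r)))
E
```

```text
[-47.575   0.     52.552]
['w1'] 6 [586.761 145.125] 70.75528979612075 0.15170840600958968
['w3'] 2 [585.54  145.668] 72.57508136456633 0.012946802161962978
['top0'] 2 [584.682 144.613] 73.43688681324235 0.704716201564878
['scene0'] 6 [580.702 149.563] 73.11655468015302 0.2993207130332962
['w1', 'w3', 'top0', 'scene0'] 16 [584.817 146.268] 72.50062413915451 0.6606771616699918
(array([-356.162,  -64.427,  162.785]), array([ 3.64 , -0.066,  0.189]))
(array([-131.6  ,   56.669,  143.925]), array([0.05 , 0.001, 0.04 ]))
```

```bash
python3 - <<'E'
from h import *
r=(585.2,145.5,73.0); print(rel(*goal(-165,0,165,r)))
E
```

```text
(array([-131.56 ,   57.852,  143.89 ]), array([0.057, 0.001, 0.047]))
```

Call:
{"api": "servo_tool", "payload": {"rows": [[[10, -20, 9, 22, 0.009, 0, 0.008], [10, -52, 23, 57, 0.023, 0, 0.02], [10, -85, 37, 93, 0.037, 0.001, 0.03], [10, -118, 52, 129, 0.052, 0.001, 0.042], [10, -132, 58, 144, 0.057, 0.001, 0.047], [10, -132, 58, 144, 0.057, 0.001, 0.047], [10, -132, 58, 144, 0.057, 0.001, 0.047], [10, -132, 58, 144, 0.057, 0.001, 0.047]]]}}

```text
clock: 5.22
position: [517.0, -81.3, 165.8]
ee_rot: [-0.543, 0.734, 0.241, 0.327]
contact_force: [-0.3, -0.0, -2.4]
gripper_width: 21.3
grasp_force: 59.6
```

```bash
python3 - <<'E'
from rack import *
p=arm.camera_params("wrist"); cv2.imwrite("pics/w4.png",arm.get_image("wrist")[:,:,::-1]); np.savez("w4.npz",**p)
for n in("scene","top"): cv2.imwrite(f"pics/{n}4.png",arm.get_image(n)[:,:,::-1])
r=(585.2,145.5,73.0); s=arm.read_state(); print(s["clock"],s["joints"],traynow(r,s))
fit({"w4":(150,500,150,330)},np.array([585.2,145.5,np.radians(73)]))
E
```

```text
5.375 [-0.384  0.404 -0.112 -0.879 -1.293  0.449] (array([-165.597,   -0.78 ,  166.134]), array([-0.042,  0.08 , -0.155]))
['w4'] 4 [585.073 145.494] 73.47598848711502 0.30923698779663056
```

View pics/w4.png

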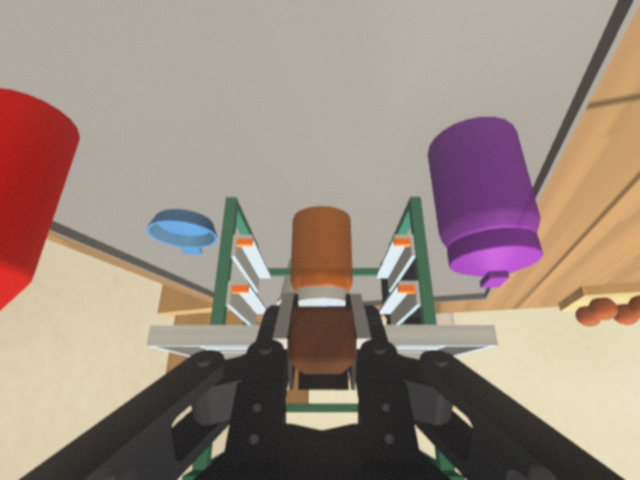

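The wrist view shows the mouth symmetric about the tray: lips at (244,242), (402,241), (240,288) and (406,289), tray ends at 149 and 497, both centred near u=323. The close rack fit is (585.1, 145.5, 73.4°).

```bash
python3 - <<'E'
from h import *
r=(585.1,145.5,73.4); s=arm.read_state(); print(traynow(r,s))
for a in(-165,-120,-40): print(a,rel(*goal(a,0,163,r),s))
E
```

```text
(array([-165.57 ,    0.281,  166.134]), array([-0.442,  0.08 , -0.155]))
-165 (array([ 2.02 , -0.819,  2.591]), array([-0.008, -0.001, -0.003]))
-120 (array([-28.086,  -0.472,  36.035]), array([-0.008, -0.001, -0.003]))
-40 (array([-81.607,   0.146,  95.492]), array([-0.008, -0.001, -0.003]))
```

Call:
{"api": "servo_tool", "payload": {"rows": [[[10, 2, -0.8, 2.6, -0.008, -0.001, -0.003], [10, -10, -0.7, 16, -0.008, -0.001, -0.003], [10, -28, -0.5, 36, -0.008, -0.001, -0.003], [10, -45, -0.3, 55, -0.008, -0.001, -0.003], [10, -63, -0.1, 75, -0.008, -0.001, -0.003], [10, -75, 0, 88, -0.008, -0.001, -0.003], [10, -81.6, 0.1, 95.5, -0.008, -0.001, -0.003], [10, -81.6, 0.1, 95.5, -0.008, -0.001, -0.003], [10, -81.6, 0.1, 95.5, -0.008, -0.001, -0.003]]]}}

```text
clock: 6.5
position: [553.1, 39.5, 162.9]
ee_rot: [-0.546, 0.732, 0.244, 0.326]
contact_force: [-0.3, -1.0, -2.1]
gripper_width: 21.6
grasp_force: 59.5
```

```bash
python3 - <<'E'
from rack import *
for n in("wrist","scene"): 
    if n=="wrist": np.savez("w5.npz",**arm.camera_params(n))
    cv2.imwrite(f"pics/{n[0] if n=='wrist' else n}5.png",arm.get_image(n)[:,:,::-1])
r=(585.1,145.5,73.4); s=arm.read_state(); print(s["clock"],s["contact_force"],s["wrist_torque"],traynow(r,s))
fit({"w5":(100,560,50,330)},np.array([585.1,145.5,np.radians(73.4)]))
print([rel(*goal(a,0,163,r),s) for a in(-10,8)])
a=cv2.imread("pics/w5.png");b=cv2.imread("pics/scene5.png")[110:310,240:460]
cv2.imwrite("pics/c5.png",np.hstack([cv2.resize(a,(400,300)),cv2.resize(b,(400,364),interpolation=2)[:300]]))
E
```

```text
6.6 [ 0.153 -0.476 -2.   ] [-2.048  0.599  0.035] (array([-39.987,   0.25 , 163.201]), array([0.018, 0.033, 0.001]))
['w5'] 6 [585.387 145.564] 73.48028195047152 0.6848023632820576
[(array([-19.864,  -0.237,  22.465]), array([ 0.   , -0.001,  0.   ])), (array([-31.896,  -0.243,  35.853]), array([ 0.   , -0.001,  0.   ]))]
```

View pics/c5.png

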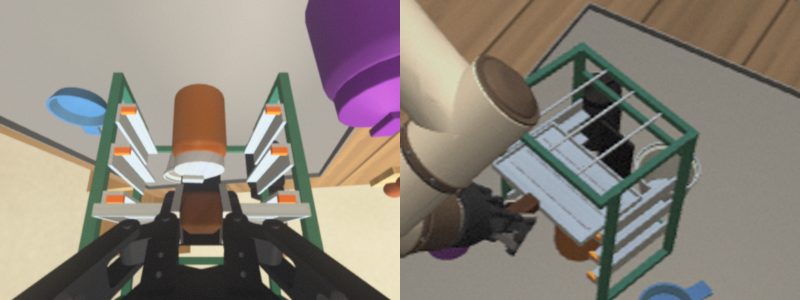

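The tray is inside, above the top pair of lips (left crop 116,199 and 284,199) and free of contact. Next I'll press it into the bar.

Call:
{"api": "servo_tool", "payload": {"rows": [[[10, -10, -0.2, 11, 0, -0.001, 0], [10, -20, -0.2, 22.5, 0, -0.001, 0], [10, -24, -0.2, 27, 0, -0.001, 0], [10, -28, -0.2, 31.5, 0, -0.001, 0], [10, -32, -0.2, 36, 0, -0.001, 0], [10, -32, -0.2, 36, 0, -0.001, 0], [10, -32, -0.2, 36, 0, -0.001, 0]]]}}

```text
clock: 7.48
position: [566.9, 85.4, 162.7]
ee_rot: [-0.546, 0.732, 0.244, 0.326]
contact_force: [-2.2, -6.5, -0.0]
gripper_width: 21.2
grasp_force: 60.3
```

```bash
python3 - <<'E'
from h import *
r=(585.1,145.5,73.4); s=arm.read_state(); print(s["clock"],Rz(73.4).T@s["contact_force"],s["wrist_torque"],traynow(r,s))
print([rel(*goal(a,0,h,r),s) for a,h in((8.5,163),(8.5,150),(8.5,148))])
p=wcam(arm.camera_params("wrist"));im=arm.get_image("wrist");cv2.imwrite("pics/w6.png",im[:,:,::-1])
H=hsv(im);m=(H[...,0]>4)&(H[...,0]<23)&(H[...,1]>140)&(im[...,0]>150);m[330:]=0
print([(c,a) for c,a,_ in blobs(m,10)])
E
```

```text
7.475 [-6.818  0.227 -0.043] [-2.595  0.778  0.016] (array([  8.087,   0.405, 163.008]), array([ 0.075,  0.028, -0.015]))
[(array([-0.245, -0.312,  0.335]), array([ 0.001, -0.   ,  0.001])), (array([ 9.426, -0.33 ,  9.023]), array([ 0.001, -0.   ,  0.001])), (array([10.913, -0.333, 10.36 ]), array([ 0.001, -0.   ,  0.001]))]
[(array([325.283, 160.672]), np.int32(6485)), (array([180.13, 130.94]), np.int32(431)), (array([462.107, 130.905]), np.int32(422)), (array([165.433, 206.27 ]), np.int32(504)), (array([477.075, 206.542]), np.int32(509)), (array([495.006, 299.53 ]), np.int32(658)), (array([147.443, 299.934]), np.int32(634))]
```

```bash
python3 - <<'E'
from h import *
r=(585.1,145.5,73.4); s=arm.read_state()
print([rel(*goal(a,0.2,h,r),s)[0] for a,h in((7,163),(7,155),(7,152),(7,149))])
E
```

```text
[array([ 0.72 , -0.078, -0.735]), array([ 6.672, -0.089,  4.612]), array([ 8.903, -0.094,  6.617]), array([11.135, -0.098,  8.622])]
```

Call:
{"api": "servo_tool", "payload": {"rows": [[[10, 0.7, -0.1, -0.7, 0, 0, 0], [10, 2.5, -0.1, 1, 0, 0, 0], [10, 4.5, -0.1, 2.7, 0, 0, 0], [10, 6.7, -0.1, 4.6, 0, 0, 0], [10, 7.8, -0.1, 5.6, 0, 0, 0], [10, 8.9, -0.1, 6.6, 0, 0, 0], [10, 8.9, -0.1, 6.6, 0, 0, 0], [10, 8.9, -0.1, 6.6, 0, 0, 0]]]}}

```text
clock: 8.52
position: [567.4, 84.3, 152.2]
ee_rot: [-0.546, 0.732, 0.244, 0.327]
contact_force: [-1.6, -5.0, 0.1]
gripper_width: 21.4
grasp_force: 60.4
```

```bash
python3 - <<'E'
from h import *
r=(585.1,145.5,73.4); s=arm.read_state(); print(s["clock"],Rz(73.4).T@s["contact_force"],s["wrist_torque"],traynow(r,s))
cv2.imwrite("pics/w7.png",arm.get_image("wrist")[:,:,::-1])
print([rel(*goal(a,0.2,h,r),s)[0] for a,h in((7,150),(7,149),(3,149.5))])
c=np.vstack([np.hstack([cv2.imread(f"pics/{k}.png")[260:380,u:u+160] for u in(90,410)]) for k in("w6","w7")])
cv2.imwrite("pics/c7.png",cv2.resize(c,(800,600),interpolation=2))
E
```

```text
8.525 [-5.274  0.144  0.081] [-2.257  0.519 -0.213] (array([  7.16 ,  -0.461, 152.512]), array([ 0.013, -0.013, -0.084]))
[array([1.965, 0.677, 1.548]), array([2.71 , 0.677, 2.216]), array([ 5.009,  0.678, -1.095])]
```

View pics/c7.png

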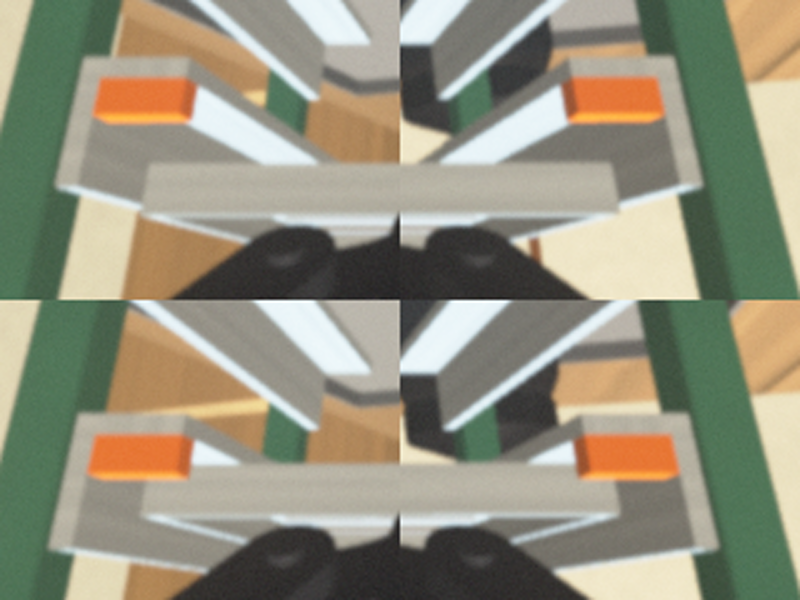

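Both front corners are behind the lips and symmetric (crop lower row, lips at 140,457 and 628,457). I'll lower the rest.

Call:
{"api": "servo_tool", "payload": {"rows": [[[10, 1, 0.6, 0.8, 0, 0, 0], [10, 2, 0.6, 1.5, 0, 0, 0], [10, 2.7, 0.6, 2.2, 0, 0, 0], [10, 2.7, 0.6, 2.2, 0, 0, 0], [10, 2.7, 0.6, 2.2, 0, 0, 0]]]}}

```text
clock: 9.2
position: [567.0, 84.3, 149.5]
ee_rot: [-0.546, 0.732, 0.244, 0.327]
contact_force: [-1.9, -6.7, 2.1]
gripper_width: 21.4
grasp_force: 60.8
```

```bash
python3 - <<'E'
from h import *
r=(585.1,145.5,73.4); s=arm.read_state(); print(s["clock"],Rz(73.4).T@s["contact_force"],s["wrist_torque"],traynow(r,s))
print([rel(*goal(a,0,h,r),s)[0] for a,h in((7,147.5),(3,149))])
E
```

```text
9.2 [-6.965 -0.08   2.122] [-1.722  0.634 -0.201] (array([  7.072,  -0.114, 149.918]), array([ 0.015, -0.059, -0.123]))
[array([1.794, 0.135, 1.51 ]), array([ 3.346,  0.135, -2.47 ])]
```

Call:
{"api": "servo_tool", "payload": {"rows": [[[10, 1.3, 0.1, 0.3, 0, 0, 0], [10, 2.5, 0.1, -1, 0, 0, 0], [10, 3.7, 0.1, -2.2, 0, 0, 0], [10, 3.7, 0.1, -2.2, 0, 0, 0], [10, 3.7, 0.1, -2.2, 0, 0, 0]]]}}

```text
clock: 9.82
position: [566.5, 82.4, 149.5]
ee_rot: [-0.546, 0.731, 0.244, 0.329]
contact_force: [-0.3, 0.0, 6.3]
gripper_width: 21.2
grasp_force: 60.3
```

```bash
python3 - <<'E'
from h import *
r=(585.1,145.5,73.4); s=arm.read_state(); print(s["clock"],Rz(73.4).T@s["contact_force"],s["wrist_torque"],traynow(r,s))
cv2.imwrite("pics/w8.png",arm.get_image("wrist")[:,:,::-1]);
E
```

```text
9.825 [-0.066  0.314  6.324] [-0.195  0.219 -0.285] (array([  5.047,  -0.116, 150.167]), array([ 0.049, -0.268, -0.159]))
```

Call:
{"api": "servo_tool", "payload": {"rows": [[[40, 0, 0, 0, 0, 0, 0], [60, 0, 0, 0, 0, 0, 0], [60, 0, 0, 0, 0, 0, 0], [60, 0, 0, 0, 0, 0, 0], [60, 0, 0, 0, 0, 0, 0]]]}}

```text
clock: 10.5
position: [565.0, 81.3, 146.9]
ee_rot: [-0.546, 0.732, 0.245, 0.326]
contact_force: [-1.4, -0.2, -0.2]
gripper_width: 59.8
grasp_force: 0.0
```

Call:
{"api": "servo_tool", "payload": {"rows": [[[60, 0, 0, -10, 0, 0, 0], [60, 0, 0, -30, 0, 0, 0], [60, 0, 0, -60, 0, 0, 0], [60, 0, 0, -90, 0, 0, 0], [60, 0, 0, -110, 0, 0, 0], [60, 0, 0, -110, 0, 0, 0], [60, 0, 0, -110, 0, 0, 0]]]}}

```text
clock: 11.38
position: [541.5, 3.0, 220.0]
ee_rot: [-0.546, 0.732, 0.245, 0.326]
contact_force: [0.2, 0.1, 0.4]
gripper_width: 60.0
grasp_force: 0.0
```

```bash
python3 - <<'E'
from h import *
s=arm.read_state(); print(s["clock"],s["position"],s["contact_force"],s["gripper_width"])
I={n:arm.get_image(n)[:,:,::-1] for n in("wrist","scene","top")}
for n in I: cv2.imwrite(f"pics/{n}9.png",I[n])
z=lambda a:cv2.resize(a,(400,300),interpolation=2)
cv2.imwrite("pics/c9.png",np.vstack([np.hstack([z(I["wrist"]),z(I["scene"][120:285,250:470])]),np.hstack([z(I["top"][150:330,140:380]),z(I["wrist"][240:400,200:440])])]))
E
```

```text
11.375 [541.518   3.042 219.994] [0.152 0.067 0.435] 59.99333865452723
```

View pics/c9.png

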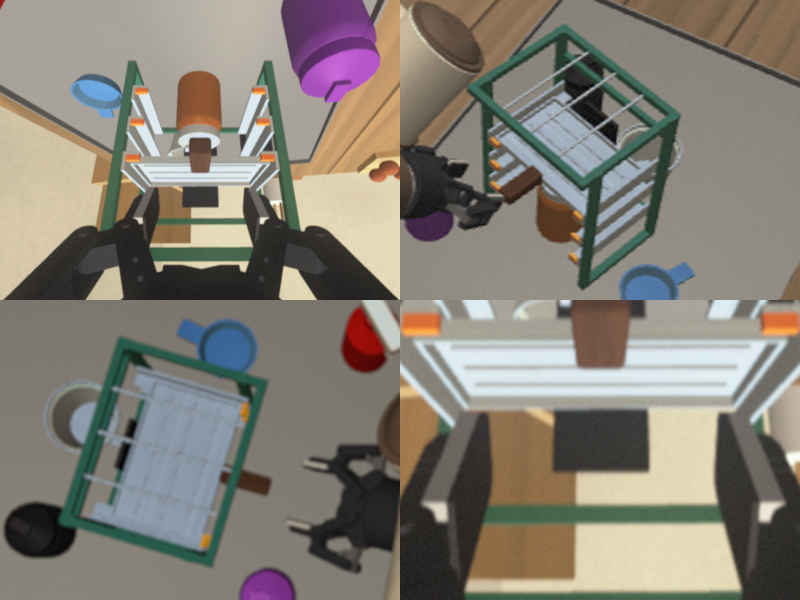

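The tray lies on the top rails, behind both lips (wrist crop 134,157 and 266,157), square against the bar, with the handle outward and nothing else moved.

```bash
python3 -c "
from bench import arm
print(arm.job_done())"
```

```text
the job is handed in; nothing more can be done
None
```

The tray now lies flat on the top pair of rails (150 mm), the lowest that clears the 122 mm sugar dispenser in the rack; it sits behind the orange lips against the back bar, has been let go, and the job is handed in (about 11.4 s on the clock).

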